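# Find the stamped carton and send it to the dispatch rail

### The arm

A 6-joint arm with a two-finger parallel gripper is mounted at the origin on the work surface. World frame = base frame: x ahead of the robot, y to its left, z up, the work surface at z = 0. Lengths are in m, angles in rad, forces in N, time in s.
With the tool pointing down it reaches from about 0.3 to 0.875 m from the base axis. Payload 6.4 kg.
Tool frame: the origin (TCP) lies on the centre line of the jaws, within the pads' length; the fingertips stand 25 mm ahead of it and the grasp point (between the pads) lies 6 mm ahead of it; z points along the fingers, y is the line along which they close (so a half turn about z gives the same grasp; the last joint's range is limited). The gripper opens to 85 mm and grips with 20 to 120 N. Pads are 22 mm wide; open, the fingers measure 114 mm over their backs; the gripper's body (76 mm by 85 mm) begins 54 mm behind the grasp point. The pads swing forward as they close: fully open they stand 13 mm farther back than shut.
Start: joints at [-0.206, 0.181, 1.607, -0, 1.354, -0.206], TCP at [0.575, 0, 0.235] pointing down, gripper open.
Joint ranges: [-2.99, 2.99], [-0.89, 2.07], [0.3, 2.58], [-1.14, 4.28], [0, 2.63], [-3.12, 3.12]. Speed limits (rad/s): [2.57, 2.57, 3.01, 3.14, 3.14, 3.14].

### API

Orientations are given as a unit quaternion [w, x, y, z].
In Python, from bench import get_obs, camera, hand_in, spot_in gives the robot as it stands.
- The arm moves only by the shell command python3 -m jog 'ROWS'. ROWS is JSON, one flat list of numbers, 7 for each row, row after row: the shift along the tool's x, y, z in m, then the turn, a rotation vector about the tool's x, y, z in rad, then the closure, from 0 (fully open) to 1 (shut). A call has 1 to 20 rows; each row is the pose to reach, as a shift and turn from the pose commanded when the call began, along the tool's axes at that moment; what a row does not reach only later rows make up. A row lasts 1/8 s, in which the tool goes at most 62.5 mm and 10.7 degrees, less where a joint would pass 70% of its speed; a pose out of reach is approached as far as the arm can. A call with a gripper value outside its range is refused whole. The fingers move at their own pace and stop on an object; the grip force is fixed at half the most. Time passes only in rows, so rows that repeat a pose let the fingers close. It gives the time, the measured TCP pose, the force, the opening and the grip force at its end, in the units of the state.
- get_obs(): the state, without advancing time (a new reading comes with each control period).
- camera(name): name is "scene" or "side" or "wrist"; returns a dict with "frame" (480x640x3 uint8, red, green, blue), "mtx" (3x3 intrinsics, pixels), "extrinsics" (4x4, takes a point from camera to world coordinates). Camera axes: x right, y up, looking along -z (the intrinsics and any distortion apply to the point x, -y, -z); pixel columns grow to the right and rows downward; lengths in m; the calibration is good to about 2 mm. A picture is of the moment at which its call begins. There is no depth.
- hand_in(): hands the job in; it is judged then, once.
Trained networks look in a picture, given as the dict that the camera call returned (one of the last four; its "shot" number tells which), for a name from the list of things; names that differ only in an ending like _2 or _b are one class to them, and where a whole thing is asked for, a point or a joint stands for the part that bears it (a point fixed in the world has none). Each returns a list of dicts, best first, with "confidence" (0 to 1); they miss things now and then, are a little off and sometimes report something else, mostly with a low value. They report only what shows in the picture. A call takes as long as a camera call. They do not tell look-alikes from the thing itself.
- spot_in(picture, name): "xyz" ([x, y, z] in m, in world coordinates, good to about 4 mm: the middle of the surface that is visible of it).
The state is a dict: "time_s": time; "q": joint angles; "dq": joint speeds; "joint_efforts": joint torques, N m; "eef_pos": TCP position; "eef_rot": TCP orientation; "wrist_force": force on the tool from outside, world axes, zero at the start; "torque": the same for the moment, N m; "opening": opening from 0.0 (shut) to 1.0 (fully open); "grasp_force": force on a finger pad.
Only numpy, scipy, OpenCV 4.12 (cv2) and the standard library are available. Lean on these libraries where they do the work, as an engineer would, in place of code of your own. Each camera call takes 0.05 s, during which the arm holds its last target. There are 200 camera calls.

### The job

Two closed cartons of the same make stand on the desk, and one of them has been stamped underneath. With the fingertips, tip each carton back towards the robot onto its near side, so that its underside faces the far side of the desk and can be seen; when both lie on their sides, push the stamped one, as it lies, across the desk until its stamped face stands flat against the dispatch rail at the desk's far edge. Leave the other carton lying where it was tipped, ready to be stamped; pick nothing up, and leave the other things on the desk alone.

Things in the scene. Friction and masses are not known exactly. Their poses are not given: they have to be found in the camera images.
- carton_a: one of two closed cardboard cartons, 95 (own x) by 150 (own y) by 95 mm high, rigid, 0.4 to 0.75 kg, centre of mass about 40 mm above the underside: on an edge it balances at 50 degrees, falls back flat before that and over onto its side beyond. Origin: centre of underside; as it stands x points to its far side, away from the robot, y to its left, z up. A blank label is on top
- carton_b: the other carton, same size, make and axes as carton_a. Friction of cartons on the desk about 0.6: drawn back and up at the far side near the top edge, a carton tips on its near bottom edge without sliding; pushed above mid-height when lying on its side it may rock, lower it slides
- stamp (a point): centre of the round dark ink stamp, 80 mm across with a bar through it, in the middle of the underside of the one stamped carton; out of sight while that carton stands upright
- carton_a_pivot (a point): middle of carton_a's near bottom edge (47.5 mm to -x of its origin), the edge it tips on; it stays on the desk. Once the carton lies on its near side this is the bottom edge of the underside, which then stands upright facing away from the robot
- carton_b_pivot (a point): middle of carton_b's near bottom edge, as for carton_a
- carton_a_far (a point): middle of carton_a's far bottom edge (47.5 mm to +x of its origin), the edge that rises 95 mm when it is tipped
- carton_b_far (a point): middle of carton_b's far bottom edge, as for carton_a
- rail: the dispatch rail: a fixed aluminium angle 800 mm long and 20 mm high across the desk near its far edge. Origin: at desk height, middle of the upright face that looks to the robot; its y runs along the rail, x points away from the robot. A face that stands against it is at own x = 0 of the rail
- parcel: small taped parcel 90 x 55 x 50 mm already waiting against the right-hand end of the rail; leave alone. Origin: centre of underside
- rubber_stamp: wooden-handled rubber stamp, 28 x 60 mm foot, 67 mm high, right of the cartons; leave alone. Origin: centre of underside
- pen_pot: black pot 76 mm across, 95 mm high, with pens up to 150 mm high, left of the cartons; leave alone. Origin: centre of underside
- bottle: violet bottle 72 mm across, 226 mm high, left of the cartons towards the rail; leave alone. Origin: centre of underside
Things that resemble listed ones, but are neither listed nor needed, are in the scene too. What is shaped like the carton_a but green is not meant.

How it is judged:
On the way, in this order (a step that is already met when the one before it is completed fails the run):
1. one carton lies on its near side with its underside facing away from the robot, the other still upright (((angle between carton_a's own x axis and vertical below 0.15 rad and angle between carton_b's own z axis and vertical below 0.15 rad) or (angle between carton_b's own x axis and vertical below 0.15 rad and angle between carton_a's own z axis and vertical below 0.15 rad))), for 0.2 s.
2. both cartons lie so, the stamped one still short of the rail (angle between each of carton_a, carton_b's own x axis and vertical below 0.15 rad and x of carton_a_pivot in the frame of rail below -0.05 m), for 0.2 s.
At the end, for the whole second after the job is handed in: The stamped carton lies at rest on its near side on the desk, its stamped face within 8 mm of the rail's upright face and square to it within 4.5 degrees, within the rail's length; the other carton lies at rest on its near side, the edge it was tipped on within 60 mm of where it was (x of carton_a_pivot in the frame of rail between -0.008 and 0.008 m and angle between the z axis of carton_a and the x axis of rail, either way round below 0.08 rad and y of carton_a_pivot in the frame of rail between -0.33 and 0.33 m and angle between each of carton_a, carton_b's own x axis and vertical below 0.08 rad and height (world z) of each of carton_a_pivot, carton_b_pivot below 0.008 m and linear speed of each of carton_a, carton_b below 0.02 m/s and distance of carton_b_pivot from where it was at the start of the episode below 0.06 m); the robot touches nothing.
It fails at once if a carton is lifted off the desk (its near and far bottom edges both more than 25 mm up) (height (world z) of each of carton_a_pivot, carton_a_far above 0.025 m or height (world z) of each of carton_b_pivot, carton_b_far above 0.025 m).
It fails at once if another thing on the desk is moved more than 30 mm or knocked over (distance of any of parcel, rubber_stamp, pen_pot, bottle from where it was at the start of the episode above 0.03 m or angle between any of rubber_stamp, pen_pot, bottle's own z axis and vertical above 0.5 rad).
It also fails if it takes over 62 s, if anything falls off the work surface, if the arm or the gripper's body presses on something with over 40 N, if the wrist force passes 120 N, or if a joint passes its speed limit or range.

## Working session

There is one attempt and no reset: what is moved stays moved. The work goes in short steps, Python scripts to look and compute and a shell command to move; the robot and the scene stay as the last step left them, time stands still between calls to the robot, and variables do not carry over. Pictures are saved under pics/ and viewed, at most 10 in all, crops included, and the job is handed in when it is done.

```bash
mkdir -p pics; cat > h.py <<'E'
import numpy as np, cv2
from bench import *
def save(p,n): cv2.imwrite('pics/'+n,p['frame'][:,:,::-1])
def proj(p,X):
    T=np.linalg.inv(p['extrinsics']);c=T[:3,:3]@np.array(X,float)+T[:3,3]
    u=p['mtx']@np.array([c[0],-c[1],-c[2]]);return u[:2]/u[2]
def ray(p,uv,z):
    d=np.linalg.inv(p['mtx'])@np.array([uv[0],uv[1],1.]);d=p['extrinsics'][:3,:3]@(d*[1,-1,-1]);o=p['extrinsics'][:3,3]
    return o+d*(z-o[2])/d[2]
E
python3 - <<'E'
from h import *
o=get_obs();print(o['time_s'],o['eef_pos'],o['eef_rot'],o['opening'],o['wrist_force'])
for c in ['scene','side']:
    p=camera(c);save(p,c+'0.png')
    print(c,p['extrinsics'].round(3).tolist(),p['mtx'].round(1).tolist())
    for n in ['carton_a','rail','parcel','rubber_stamp','pen_pot','bottle','stamp']:
        for d in spot_in(p,n): print(n,np.round(d['xyz'],3),round(d['confidence'],2),proj(p,d['xyz']).round(0))
E
```

```text
0.0 [5.74445637e-01 1.08690893e-04 2.34556222e-01] [-7.49489163e-04  7.07112819e-01  7.07100162e-01 -5.09634018e-04] 1.0027040583607347 [-0.34667405  0.0842645  -0.00307599]
scene [[-0.014, -0.531, 0.847, 1.41], [1.0, -0.019, 0.005, 0.009], [0.013, 0.847, 0.531, 0.61], [0.0, 0.0, 0.0, 1.0]] [[439.8, 0.0, 320.6], [0.0, 439.8, 244.1], [0.0, 0.0, 1.0]]
carton_a [ 0.282 -0.251  0.066] 0.93 [232. 194.]
carton_a [ 0.6   -0.121  0.075] 0.9 [264. 253.]
carton_a [0.616 0.155 0.084] 0.82 [390. 256.]
carton_a [0.264 0.363 0.08 ] 0.73 [448. 190.]
rail [0.757 0.012 0.002] 0.87 [322. 329.]
rail [0.615 0.156 0.078] 0.25 [390. 258.]
parcel [ 0.727 -0.322  0.049] 0.9 [156. 298.]
parcel [ 0.757  0.012 -0.002] 0.51 [323. 330.]
rubber_stamp [ 0.444 -0.356  0.01 ] 0.81 [182. 240.]
pen_pot [0.438 0.362 0.071] 0.65 [463. 223.]
bottle [0.6   0.409 0.103] 0.88 [507. 248.]
stamp [ 0.284 -0.25   0.07 ] 0.93 [232. 193.]
stamp [0.615 0.154 0.077] 0.69 [389. 259.]
stamp [0.26  0.363 0.082] 0.62 [448. 189.]
side [[0.915, 0.234, -0.328, 0.104], [-0.402, 0.57, -0.717, -0.808], [0.019, 0.788, 0.615, 0.755], [0.0, 0.0, 0.0, 1.0]] [[435.8, 0.0, 320.2], [0.0, 435.8, 234.6], [0.0, 0.0, 1.0]]
carton_a [ 0.238 -0.281  0.094] 0.93 [266. 334.]
carton_a [0.216 0.324 0.083] 0.81 [194. 186.]
carton_a [0.561 0.106 0.082] 0.77 [334. 200.]
carton_a [ 0.534 -0.151  0.087] 0.59 [370. 257.]
rail [ 0.758 -0.076  0.003] 0.69 [425. 243.]
parcel [ 0.689 -0.345  0.049] 0.63 [473. 306.]
rubber_stamp [ 0.432 -0.364  0.015] 0.86 [373. 360.]
rubber_stamp [ 0.536 -0.152  0.086] 0.3 [370. 257.]
pen_pot [0.406 0.342 0.069] 0.69 [256. 175.]
pen_pot [ 0.534 -0.15   0.087] 0.28 [370. 256.]
bottle [0.575 0.402 0.099] 0.94 [299. 149.]
stamp [0.56  0.104 0.082] 0.84 [334. 200.]
stamp [0.217 0.32  0.09 ] 0.78 [194. 184.]
stamp [ 0.235 -0.28   0.097] 0.67 [265. 334.]
stamp [ 0.531 -0.153  0.086] 0.16 [369. 258.]
```

View pics/scene0.png

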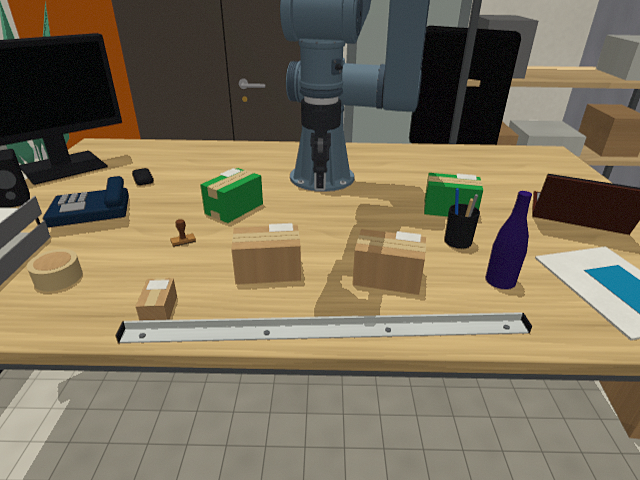

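View pics/side0.png

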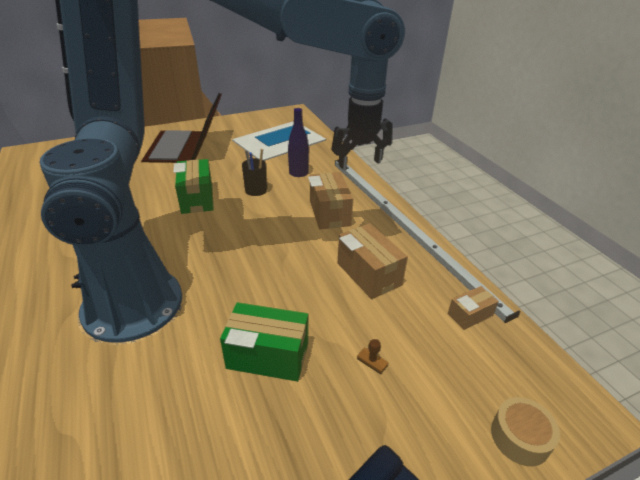

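The two brown cartons are at scene px (266,255) and (390,262). The green look-alikes, at (232,194) and (453,192), are not meant. The parcel, at (157,298), is small and also excluded. The rail runs from (120,330) to (528,322). Next is a close crop to confirm the choice and read the corners.

```bash
python3 - <<'E'
from h import *
im=cv2.imread('pics/scene0.png');c=im[215:345,225:435]
c=cv2.resize(c,None,fx=3.8,fy=3.8,interpolation=cv2.INTER_CUBIC);cv2.imwrite('pics/crop0.png',c)
E
```

```text
(no output)
```

View pics/crop0.png

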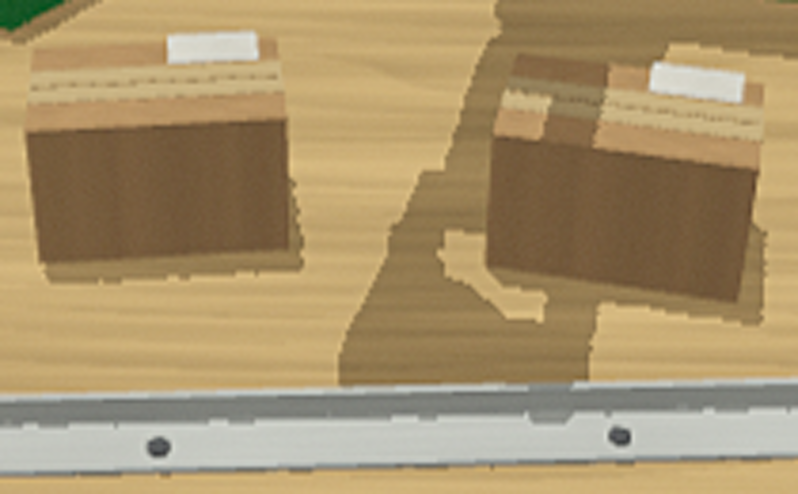

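The crop shows two brown cartons with blank top labels. Their far-face corners are clear, and the rail's top edge runs from (0,398) to (798,382) in crop pixels. I'll fit the poses from these corners.

```bash
python3 - <<'E'
from h import *
from scipy.optimize import least_squares
p=camera('scene')
L=[[25,131],[286,119],[40,263],[288,248],[35,48],[277,40]]
R=[[494,137],[757,170],[486,265],[738,301],[515,55],[763,83]]
M=[[.0475,-.075,.095],[.0475,.075,.095],[.0475,-.075,0],[.0475,.075,0],[-.0475,-.075,.095],[-.0475,.075,.095]]
for k in (L,R):
    uv=np.array(k)/3.8+[225,215]-.37
    def P(s):
        c,n=np.cos(s[2]),np.sin(s[2]);return [proj(p,[s[0]+c*a-n*b,s[1]+n*a+c*b,z]) for a,b,z in M]
    r=least_squares(lambda s:(np.array(P(s))-uv).ravel(),[.55,0,0])
    s=r.x;print('origin,yaw',s.round(4),'res',r.fun.reshape(-1,2).round(1).tolist())
    c,n=np.cos(s[2]),np.sin(s[2]);print(' far',s[0]+c*.0475,s[1]+n*.0475,'pivot',s[0]-c*.0475,s[1]-n*.0475)
for q in [[0,398],[400,389],[798,381]]:
    print('rail top edge',ray(p,np.array(q)/3.8+[225,215]-.37,.02).round(4))
for q in [[120,322],[528,314]]: print('ends',ray(p,q,.02).round(3))
E
```

```text
origin,yaw [ 0.5583 -0.1202  0.1197] res [[-0.3, -0.2], [0.4, -0.2], [-0.3, 0.2], [0.3, 0.7], [-0.2, -0.2], [0.1, -0.7]]
 far 0.6054326809138089 -0.11452437407430846 pivot 0.511112327331998 -0.12586769370315573
origin,yaw [ 0.5777  0.1603 -0.1981] res [[-0.4, -0.7], [0.9, -0.4], [-0.6, 0.7], [-0.0, 0.6], [0.0, -0.5], [-0.0, -0.2]]
 far 0.6242679775086021 0.15091969363372632 pivot 0.5311250410019902 0.1696117609063762
rail top edge [ 0.7553 -0.1821  0.02  ]
rail top edge [0.7422 0.0261 0.02  ]
rail top edge [0.7295 0.238  0.02  ]
ends [ 0.769 -0.384  0.02 ]
ends [0.721 0.43  0.02 ]
```

```bash
python3 -m jog '[-0.11,0.067,0,0,0,1.451,0.4, -0.11,0.067,0,0,0,1.451,0.4, -0.11,0.067,0,0,0,1.451,0.4, -0.11,0.067,0,0,0,1.451,0.4, -0.11,0.067,0,0,0,1.451,0.4, -0.11,0.067,0,0,0,1.451,0.4, -0.11,0.067,0,0,0,1.451,0.4, -0.11,0.067,0,0,0,1.451,0.4, -0.11,0.067,0,0,0,1.451,0.4, -0.11,0.067,0.06,0,0,1.451,0.4, -0.11,0.067,0.1,0,0,1.451,0.4, -0.11,0.067,0.135,0,0,1.451,0.4, -0.11,0.067,0.135,0,0,1.451,0.4]'
python3 - <<'E'
from h import *
p=camera('side');a=cv2.resize(p['frame'][120:320,260:500],None,fx=2.4,fy=2.4,interpolation=cv2.INTER_CUBIC)
cv2.imwrite('pics/pre1.png',a[:,:,::-1]);o=get_obs();print(o['eef_pos'],o['eef_rot'],o['opening'],o['wrist_force'])
E
```

```text
time_s: 2.48
eef_pos: [0.6395, -0.1091, 0.097]
eef_rot: [-0.001, 0.998, 0.061, -0.003]
wrist_force: [-0.6, 0.3, -0.1]
opening: 0.598
grasp_force: 0.0
[ 0.64125537 -0.10971153  0.0996116 ] [-5.46694366e-04  9.98148067e-01  6.08163719e-02 -1.22709437e-03] 0.5981555319485765 [-0.02408161 -0.20408665  0.70437821]
```

View pics/pre1.png

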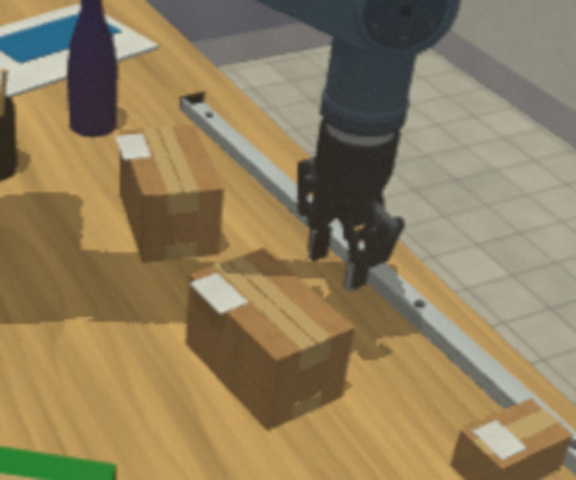

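The side crop shows the open fingertips at (318,250) and (357,280), beyond the right-hand carton's far face and clear of it. Next I approach to contact.

```bash
python3 -m jog '[-0.012,0,0,0,0,0,0.4, -0.018,0,0,0,0,0,0.4, -0.022,0,0,0,0,0,0.4, -0.026,0,0,0,0,0,0.4]'
```

```text
time_s: 3.02
eef_pos: [0.6162, -0.1133, 0.1012]
eef_rot: [0.0, 0.998, 0.06, 0.001]
wrist_force: [0.2, -0.0, 0.1]
opening: 0.597
grasp_force: 0.0
```

```bash
python3 -m jog '[-0.005,0,0,0,0,0,0.4, -0.011,0,-0.005,0,0,0,0.4, -0.019,0,-0.014,0,0,0,0.4, -0.028,0,-0.021,0,0,0,0.4, -0.037,0,-0.027,0,0,0,0.4, -0.047,0,-0.032,0,0,0,0.4, -0.057,0,-0.036,0,0,0,0.4]'
python3 -m jog '[-0.005,0,-0.002,0,0,0,0.4]'
python3 - <<'E'
from h import *
p=camera('side');a=cv2.resize(p['frame'][120:320,260:500],None,fx=2.4,fy=2.4,interpolation=cv2.INTER_CUBIC)
cv2.imwrite('pics/mid1.png',a[:,:,::-1])
E
```

```text
time_s: 3.9
eef_pos: [0.5589, -0.12, 0.1369]
eef_rot: [0.0, 0.998, 0.06, 0.0]
wrist_force: [0.0, -0.2, 0.1]
opening: 0.601
grasp_force: 0.0
time_s: 4.03
eef_pos: [0.554, -0.1206, 0.1387]
eef_rot: [0.0, 0.998, 0.06, 0.0]
wrist_force: [-0.4, 0.8, -0.2]
opening: 0.6
grasp_force: 0.0
```

View pics/mid1.png

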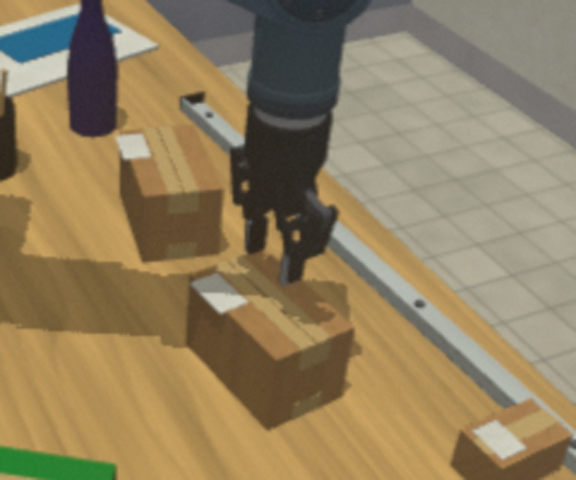

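The carton did not move. The fingers rose before reaching it and are now above its top at (290,275). I'll go back out, come down, and establish contact by force before rising.

```bash
python3 -m jog '[0.045,0,0,0,0,0,0.4, 0.085,0,0,0,0,0,0.4, 0.085,0,0,0,0,0,0.4, 0.085,0,0.046,0,0,0,0.4, 0.085,0,0.046,0,0,0,0.4]'
python3 -m jog '[-0.01,0,0,0,0,0,0.4, -0.018,0,0,0,0,0,0.4, -0.024,0,0,0,0,0,0.4, -0.028,0,0,0,0,0,0.4]'; python3 -m jog '[-0.003,0,0,0,0,0,0.4]';python3 -m jog '[-0.003,0,0,0,0,0,0.4]'
```

```text
time_s: 4.7
eef_pos: [0.635, -0.1092, 0.0882]
eef_rot: [-0.002, 0.998, 0.06, -0.004]
wrist_force: [0.1, 0.0, 0.5]
opening: 0.598
grasp_force: 0.0
time_s: 5.2
eef_pos: [0.612, -0.1141, 0.0939]
eef_rot: [0.001, 0.998, 0.06, 0.002]
wrist_force: [4.8, 0.3, 1.5]
opening: 0.6
grasp_force: 2.3
time_s: 5.32
eef_pos: [0.61, -0.1145, 0.0941]
eef_rot: [0.001, 0.998, 0.06, 0.002]
wrist_force: [4.7, 0.8, 2.7]
opening: 0.601
grasp_force: 2.7
time_s: 5.45
eef_pos: [0.6065, -0.1147, 0.0936]
eef_rot: [0.001, 0.998, 0.06, 0.001]
wrist_force: [5.1, 0.3, 2.9]
opening: 0.597
grasp_force: 2.7
```

```bash
python3 -m jog '[-0.005,0,-0.003,0,0,0,0.4, -0.011,0,-0.008,0,0,0,0.4, -0.018,0,-0.013,0,0,0,0.4, -0.025,0,-0.018,0,0,0,0.4, -0.033,0,-0.023,0,0,0,0.4]'
python3 - <<'E'
from h import *
p=camera('side');a=cv2.resize(p['frame'][120:320,260:500],None,fx=2.4,fy=2.4,interpolation=cv2.INTER_CUBIC)
cv2.imwrite('pics/mid2.png',a[:,:,::-1])
E
```

```text
time_s: 6.08
eef_pos: [0.5724, -0.1185, 0.1162]
eef_rot: [0.0, 0.998, 0.06, 0.0]
wrist_force: [4.6, 0.5, 4.2]
opening: 0.603
grasp_force: 3.0
```

View pics/mid2.png

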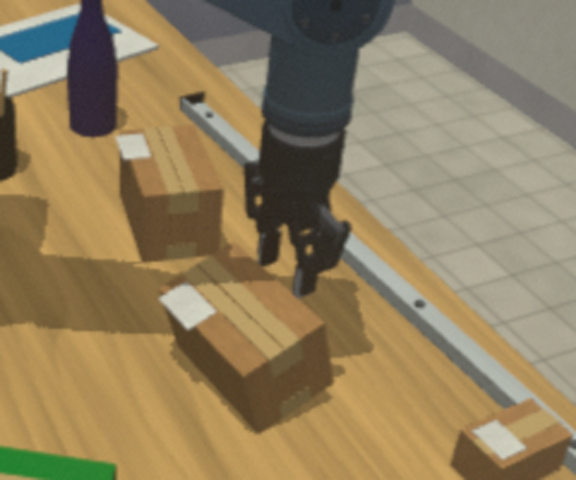

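The carton is tipping on its near edge, at roughly 22 degrees, with the fingertips on its far face at (300,285). I continue the arc past the balance point.

```bash
python3 -m jog '[-0.01,0,-0.004,0,0,0,0.4, -0.02,0,-0.007,0,0,0,0.4, -0.03,0,-0.009,0,0,0,0.4, -0.04,0,-0.011,0,0,0,0.4, -0.048,0,-0.012,0,0,0,0.4, -0.056,0,-0.012,0,0,0,0.4, -0.062,0,-0.012,0,0,0,0.4, -0.068,0,-0.011,0,0,0,0.4]'
python3 -m jog '[-0.006,0,0,0,0,0,0.4]'
python3 -m jog '[0,0,-0.03,0,0,0,0.4, 0.04,0,-0.06,0,0,0,0.4, 0.08,0,-0.11,0,0,0,0.4, 0.08,0,-0.11,0,0,0,0.4]'
python3 - <<'E'
from h import *
for n in ['side','scene']:
    p=camera(n);save(p,n+'3.png')
    for m in ['stamp','carton_a']:
        for d in spot_in(p,m): print(n,m,np.round(d['xyz'],3),round(d['confidence'],2),proj(p,d['xyz']).round(0))
s=cv2.imread('pics/scene3.png')[180:350,130:520];cv2.imwrite('pics/s3.png',cv2.resize(s,None,fx=2,fy=2,interpolation=cv2.INTER_CUBIC))
E
```

```text
time_s: 7.12
eef_pos: [0.5029, -0.126, 0.1254]
eef_rot: [-0.001, 0.998, 0.06, -0.002]
wrist_force: [-1.0, -0.2, 0.3]
opening: 0.602
grasp_force: 0.0
time_s: 7.25
eef_pos: [0.4971, -0.1267, 0.1251]
eef_rot: [-0.001, 0.998, 0.06, -0.002]
wrist_force: [0.2, 0.1, 0.1]
opening: 0.6
grasp_force: 0.0
time_s: 7.75
eef_pos: [0.5818, -0.1183, 0.2403]
eef_rot: [0.002, 0.998, 0.06, 0.003]
wrist_force: [-0.9, -0.0, -0.5]
opening: 0.598
grasp_force: 0.0
side stamp [0.56  0.105 0.084] 0.76 [334. 200.]
side stamp [0.217 0.32  0.088] 0.73 [194. 185.]
side stamp [ 0.231 -0.281  0.095] 0.6 [263. 335.]
side carton_a [0.557 0.104 0.081] 0.83 [333. 201.]
side carton_a [ 0.237 -0.278  0.096] 0.81 [266. 333.]
side carton_a [0.217 0.325 0.084] 0.68 [194. 185.]
side carton_a [ 0.434 -0.163  0.093] 0.55 [333. 269.]
scene stamp [0.261 0.365 0.083] 0.8 [449. 189.]
scene stamp [0.614 0.157 0.077] 0.76 [390. 259.]
scene carton_a [ 0.282 -0.259  0.068] 0.95 [229. 193.]
scene carton_a [0.264 0.363 0.077] 0.66 [448. 191.]
scene carton_a [0.615 0.158 0.08 ] 0.63 [391. 258.]
scene carton_a [ 0.498 -0.132  0.073] 0.62 [264. 231.]
scene carton_a [ 0.439 -0.356  0.011] 0.5 [183. 238.]
```

View pics/s3.png

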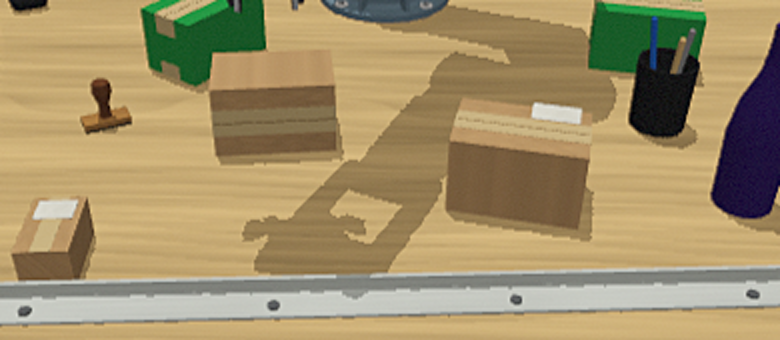

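The first carton lies on its near side at (273,105), and its underside shows tape but no stamp. The stamped carton must therefore be the one at (520,165). I'll tip that one next.

```bash
python3 -m jog '[0.03,-0.06,0,0,0,0.16,0.4, 0.06,-0.12,0,0,0,0.318,0.4, 0.09,-0.18,0,0,0,0.318,0.4, 0.102,-0.253,0,0,0,0.318,0.4, 0.102,-0.253,0,0,0,0.318,0.4, 0.102,-0.253,0,0,0,0.318,0.4, 0.102,-0.253,0.06,0,0,0.318,0.4, 0.102,-0.253,0.11,0,0,0.318,0.4, 0.102,-0.253,0.146,0,0,0.318,0.4, 0.102,-0.253,0.146,0,0,0.318,0.4, 0.102,-0.253,0.146,0,0,0.318,0.4]'
python3 -m jog '[-0.008,0,0,0,0,0,0.4, -0.014,0,0,0,0,0,0.4, -0.018,0,0,0,0,0,0.4]'
python3 -m jog '[-0.004,0,0,0,0,0,0.4]'
```

```text
time_s: 9.43
eef_pos: [0.6505, 0.1448, 0.0921]
eef_rot: [-0.0, 0.995, -0.099, 0.001]
wrist_force: [0.1, 0.6, 2.0]
opening: 0.602
grasp_force: 0.0
time_s: 9.8
eef_pos: [0.6329, 0.1495, 0.0921]
eef_rot: [-0.0, 0.995, -0.099, 0.002]
wrist_force: [5.3, -0.2, 2.5]
opening: 0.598
grasp_force: 2.6
time_s: 9.93
eef_pos: [0.6302, 0.1503, 0.0925]
eef_rot: [-0.001, 0.995, -0.099, 0.003]
wrist_force: [6.3, 0.1, 2.6]
opening: 0.596
grasp_force: 3.2
```

```bash
python3 -m jog '[-0.004,0,-0.001,0,0,0,0.4, -0.009,0,-0.004,0,0,0,0.4, -0.015,0,-0.009,0,0,0,0.4, -0.022,0,-0.014,0,0,0,0.4, -0.029,0,-0.019,0,0,0,0.4, -0.037,0,-0.024,0,0,0,0.4]'
python3 -m jog '[-0.01,0,-0.004,0,0,0,0.4, -0.02,0,-0.007,0,0,0,0.4, -0.03,0,-0.009,0,0,0,0.4]'
python3 -m jog '[-0.01,0,-0.002,0,0,0,0.4, -0.018,0,-0.003,0,0,0,0.4, -0.026,0,-0.003,0,0,0,0.4, -0.032,0,-0.003,0,0,0,0.4, -0.038,0,-0.002,0,0,0,0.4, -0.044,0,-0.002,0,0,0,0.4]'
python3 -m jog '[0,0,-0.03,0,0,0,0.4, 0,0,-0.07,0,0,0,0.4, 0,0,-0.11,0,0,0,0.4, 0,0,-0.11,0,0,0,0.4]'
python3 - <<'E'
from h import *
p=camera('scene');save(p,'scene4.png')
for m in ['stamp','carton_a']:
    for d in spot_in(p,m): print(m,np.round(d['xyz'],3),round(d['confidence'],2),proj(p,d['xyz']).round(0))
s=cv2.imread('pics/scene4.png')[190:340,225:435];cv2.imwrite('pics/s4.png',cv2.resize(s,None,fx=3.8,fy=3.8,interpolation=cv2.INTER_CUBIC))
E
```

```text
time_s: 10.68
eef_pos: [0.5941, 0.1575, 0.1171]
eef_rot: [-0.001, 0.995, -0.099, 0.003]
wrist_force: [3.9, 0.0, 5.8]
opening: 0.602
grasp_force: 2.9
time_s: 11.05
eef_pos: [0.565, 0.1635, 0.127]
eef_rot: [-0.001, 0.995, -0.099, 0.004]
wrist_force: [4.0, -0.6, 14.2]
opening: 0.598
grasp_force: 5.5
time_s: 11.8
eef_pos: [0.5181, 0.1719, 0.1248]
eef_rot: [0.0, 0.995, -0.099, -0.001]
wrist_force: [-0.6, -0.8, 0.4]
opening: 0.598
grasp_force: 0.0
time_s: 12.3
eef_pos: [0.5211, 0.1722, 0.2392]
eef_rot: [-0.001, 0.995, -0.099, 0.003]
wrist_force: [0.3, -0.3, -1.1]
opening: 0.599
grasp_force: 0.0
stamp [0.261 0.366 0.083] 0.83 [449. 189.]
stamp [0.515 0.173 0.075] 0.79 [392. 236.]
stamp [ 0.282 -0.252  0.073] 0.74 [231. 192.]
stamp [ 0.492 -0.133  0.073] 0.73 [264. 230.]
carton_a [0.263 0.361 0.079] 0.86 [447. 191.]
carton_a [ 0.495 -0.132  0.073] 0.67 [265. 230.]
carton_a [0.513 0.175 0.076] 0.64 [393. 236.]
carton_a [ 0.281 -0.256  0.069] 0.56 [230. 193.]
```

View pics/s4.png

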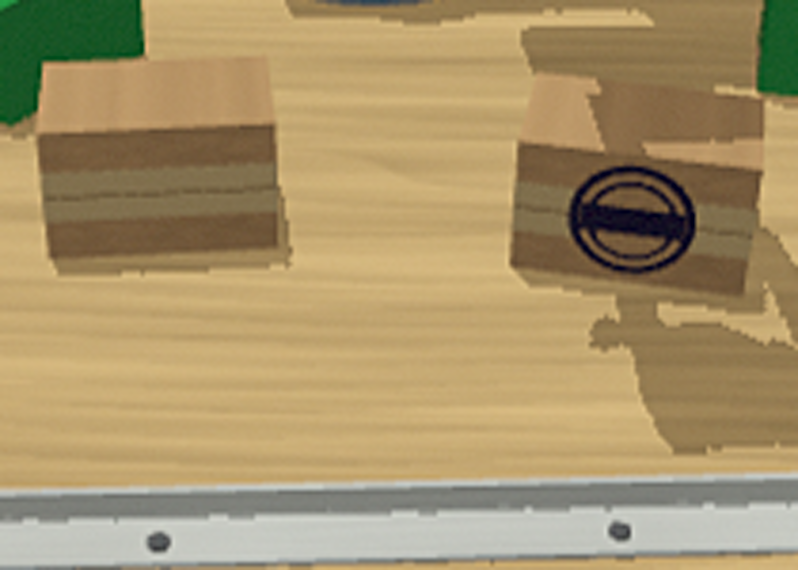

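Both cartons now lie on their sides, and the round stamp shows on the one at crop (632,219), to the robot's left. I fit its pose.

```bash
python3 - <<'E'
from h import *
from scipy.optimize import least_squares
p=camera('scene')
M=[[0,-.075,.095],[0,.075,.095],[0,-.075,0],[0,.075,0],[-.095,-.075,.095],[-.095,.075,.095]]
for k in ([[518,143],[764,170],[511,265],[743,297],[532,72],[764,97]],[[38,133],[275,124],[50,258],[278,246],[44,63],[268,57]]):
    uv=np.array(k)/3.8+[225,190]-.37
    def P(s):
        c,n=np.cos(s[2]),np.sin(s[2]);return [proj(p,[s[0]+c*a-n*b,s[1]+n*a+c*b,z]) for a,b,z in M]
    r=least_squares(lambda s:(np.array(P(s))-uv).ravel(),[.55,0,0]);s=r.x
    print('pivot,yaw',s.round(4),'res',r.fun.reshape(-1,2).round(1).tolist(),'back',(s[:2]-.095*np.array([np.cos(s[2]),np.sin(s[2])])).round(4))
for q in [[0,494],[400,485],[798,476]]: print('rail',ray(p,np.array(q)/3.8+[225,190]-.37,.02).round(4))
o=get_obs();print(o['eef_pos'],o['q'].round(2) if hasattr(o['q'],'round') else o['q'])
E
```

```text
pivot,yaw [ 0.5218  0.172  -0.1821] res [[-0.0, -0.3], [-0.0, -0.4], [-0.6, 0.9], [0.0, -0.1], [0.7, 0.2], [-0.1, -0.3]] back [0.4284 0.1893]
pivot,yaw [ 0.4989 -0.127   0.1209] res [[-0.6, -0.2], [0.5, -0.4], [-0.2, 0.3], [0.2, 0.6], [0.1, -0.1], [0.0, -0.7]] back [ 0.4046 -0.1385]
rail [ 0.7561 -0.1819  0.02  ]
rail [0.7429 0.0261 0.02  ]
rail [0.7295 0.238  0.02  ]
[0.51809375 0.17181755 0.23387722] [ 0.1   0.12  1.68 -0.    1.34  1.87]
```

```bash
python3 -m jog '[-0.05,0,0,0,0.15,0,0, -0.1,0,0,0,0.3,0,0, -0.141,0,0,0,0.4,0,0, -0.141,0,0,0,0.4,0,0, -0.141,0,0,0,0.4,0,0, -0.141,0,0.06,0,0.4,0,0, -0.141,0,0.12,0,0.4,0,0, -0.141,0,0.16,0,0.4,0,0, -0.141,0,0.194,0,0.4,0,0, -0.141,0,0.194,0,0.4,0,0, -0.141,0,0.194,0,0.4,0,0]'
python3 - <<'E'
from h import *
o=get_obs();print(o['eef_pos'],o['q'])
p=camera('side');a=cv2.resize(p['frame'][100:340,200:480],None,fx=2.4,fy=2.4,interpolation=cv2.INTER_CUBIC)
cv2.imwrite('pics/push0.png',a[:,:,::-1])
E
```

```text
time_s: 13.88
eef_pos: [0.3825, 0.1996, 0.0423]
eef_rot: [0.02, 0.975, -0.098, 0.198]
wrist_force: [-0.1, -0.2, -0.1]
opening: 0.999
grasp_force: 0.0
[0.38248012 0.19964007 0.04228942] [ 0.35802182  0.03159797  2.30840911 -0.44564975  0.49844116  2.48929451]
```

View pics/push0.png

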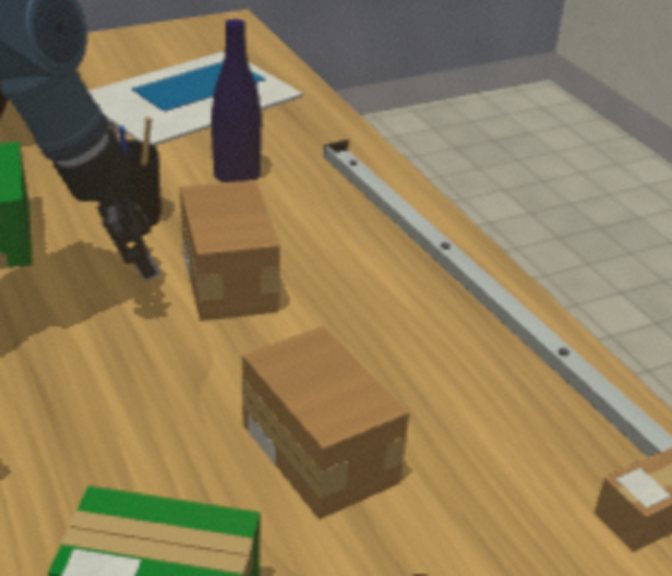

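The side crop shows the tilted open fingers behind the stamped carton, with tips at (145,270) and the carton's back face at (190,250). The way to the rail is clear. Next I push while turning towards the rail's direction, stopping short.

```bash
python3 -m jog '[0.014,0,0.006,0,0,0,0, 0.022,0,0.009,0,0,0,0, 0.027,0,0.011,0,0,0,0, 0.041,0,0.017,0.007,0,-0.017,0, 0.054,0,0.023,0.014,0,-0.033,0, 0.068,-0.001,0.029,0.021,0,-0.05,0, 0.082,-0.002,0.035,0.028,0,-0.066,0, 0.096,-0.003,0.041,0.035,0,-0.083,0, 0.11,-0.005,0.046,0.042,0,-0.099,0, 0.123,-0.007,0.052,0.049,0,-0.116,0, 0.137,-0.009,0.058,0.056,0,-0.133,0, 0.151,-0.011,0.064,0.063,0,-0.15,0, 0.164,-0.014,0.069,0.07,0,-0.167,0, 0.178,-0.017,0.075,0.077,0,-0.183,0, 0.178,-0.017,0.075,0.077,0,-0.183,0]'
python3 - <<'E'
from h import *
p=camera('scene');save(p,'scene5.png')
o=get_obs();print(o['eef_pos'],o['wrist_force'])
s=cv2.imread('pics/scene5.png')[200:340,325:535];cv2.imwrite('pics/s5.png',cv2.resize(s,None,fx=3.8,fy=3.8,interpolation=cv2.INTER_CUBIC))
E
```

```text
time_s: 15.8
eef_pos: [0.574, 0.178, 0.0416]
eef_rot: [0.0, 0.98, -0.0, 0.199]
wrist_force: [-0.5, 0.2, -0.5]
opening: 1.004
grasp_force: 0.0
[0.57364183 0.17809381 0.04157127] [-1.0004328   0.34165811 -1.13211665]
```

View pics/s5.png

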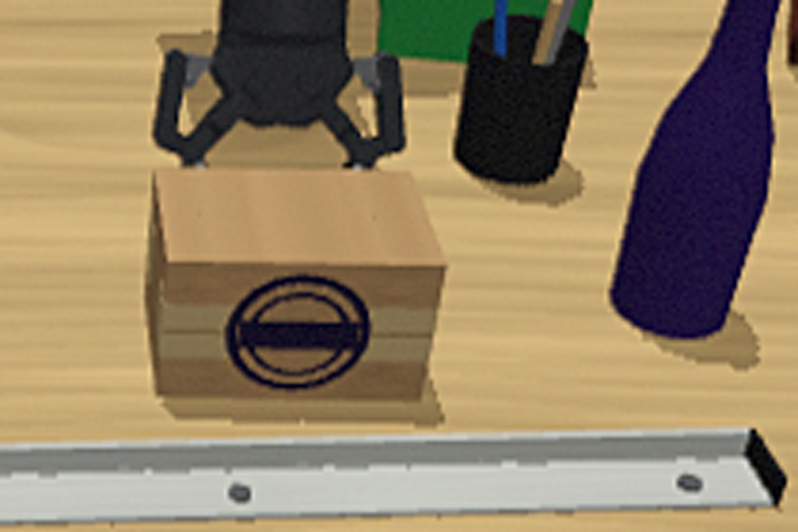

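The stamped carton now lies just short of the rail with its bottom edge from (155,395) to (425,400). It is clear of the bottle at (690,200) and nearly square. I fit it again for the remaining distance.

```bash
python3 - <<'E'
from h import *
from scipy.optimize import least_squares
p=camera('scene')
M=[[0,-.075,.095],[0,.075,.095],[0,-.075,0],[0,.075,0],[-.095,-.075,.095],[-.095,.075,.095]]
uv=np.array([[165,264],[446,267],[158,394],[422,400],[152,170],[408,174]])/3.8+[325,200]-.37
def P(s):
    c,n=np.cos(s[2]),np.sin(s[2]);return [proj(p,[s[0]+c*a-n*b,s[1]+n*a+c*b,z]) for a,b,z in M]
r=least_squares(lambda s:(np.array(P(s))-uv).ravel(),[.55,0,0]);print(r.x.round(4),r.fun.round(1))
for q in [[0,446],[400,439],[740,431]]: print('rail',ray(p,np.array(q)/3.8+[325,200]-.37,.02).round(4))
E
```

```text
[0.6771 0.1781 0.0124] [ 0.5 -0.6  0.3 -0.5 -0.8  1.4 -0.5  0.7  0.1 -0.6  0.3 -0.8]
rail [0.7425 0.0156 0.02  ]
rail [0.7306 0.2282 0.02  ]
rail [0.7187 0.4129 0.02  ]
```

```bash
python3 -m jog '[0.01,0,0.004,0.006,0,-0.014,0, 0.02,0,0.008,0.012,0,-0.028,0, 0.03,-0.001,0.012,0.018,0,-0.042,0, 0.04,-0.001,0.017,0.024,0,-0.056,0]'
for i in 1; do python3 -m jog '[0.004,0,0.002,0,0,0,0]'; done
python3 -m jog '[0.003,0,0.001,0,0,0,0]'
python3 -m jog '[0.002,0,0.001,0,0,0,0]'
```

```text
time_s: 16.4
eef_pos: [0.6166, 0.1795, 0.0411]
eef_rot: [-0.006, 0.98, 0.031, 0.198]
wrist_force: [-5.4, -1.0, 0.5]
opening: 0.999
grasp_force: 2.4
time_s: 16.52
eef_pos: [0.6221, 0.1796, 0.0413]
eef_rot: [-0.006, 0.98, 0.03, 0.199]
wrist_force: [-4.7, -0.2, -0.3]
opening: 0.999
grasp_force: 2.2
time_s: 16.65
eef_pos: [0.6245, 0.1798, 0.0412]
eef_rot: [-0.006, 0.98, 0.03, 0.198]
wrist_force: [-5.4, -1.0, -0.0]
opening: 0.999
grasp_force: 2.3
time_s: 16.77
eef_pos: [0.6267, 0.18, 0.0412]
eef_rot: [-0.006, 0.98, 0.03, 0.198]
wrist_force: [-5.1, -0.2, -0.0]
opening: 1.004
grasp_force: 2.3
```

Force is steady at 5 N, so the carton is sliding and has not reached the rail. I continue in small steps until the force rises.

```bash
python3 -m jog '[0.002,0,0.001,0,0,0,0]'|grep -E "pos|wrist"
python3 -m jog '[0.002,0,0.001,0,0,0,0]'|grep -E "pos|wrist"
```

```text
eef_pos: [0.629, 0.1802, 0.0412]
wrist_force: [-4.7, -0.2, -0.0]
eef_pos: [0.6294, 0.1803, 0.0407]
wrist_force: [-26.2, -3.2, 21.0]
```

```bash
python3 -m jog '[0.0015,0,0.0006,0,0,0,0]'|grep -E "pos|wrist"
```

```text
eef_pos: [0.6295, 0.1803, 0.0407]
wrist_force: [-33.8, -5.3, 27.7]
```

The force rose sharply, so the carton is on the rail. I'll back off, raise the arm, and check.

```bash
python3 -m jog '[-0.01,0,-0.004,0,0,0,0, -0.04,0,-0.016,0,0,0,0, -0.08,0,-0.033,0,0,0,0, -0.08,0,-0.033,0,0,0,0, -0.1,0,-0.09,0,0,0,0, -0.11,0,-0.14,0,0,0,0, -0.11,0,-0.14,0,0,0,0]'
python3 - <<'E'
from h import *
p=camera('scene');save(p,'scene6.png')
s=cv2.imread('pics/scene6.png')[200:350,225:435];cv2.imwrite('pics/s6.png',cv2.resize(s,None,fx=3.8,fy=3.8,interpolation=cv2.INTER_CUBIC))
E
```

```text
time_s: 18.02
eef_pos: [0.4807, 0.1715, 0.1328]
eef_rot: [-0.007, 0.978, 0.03, 0.204]
wrist_force: [0.9, -0.2, -0.1]
opening: 0.999
grasp_force: 0.0
```

View pics/s6.png

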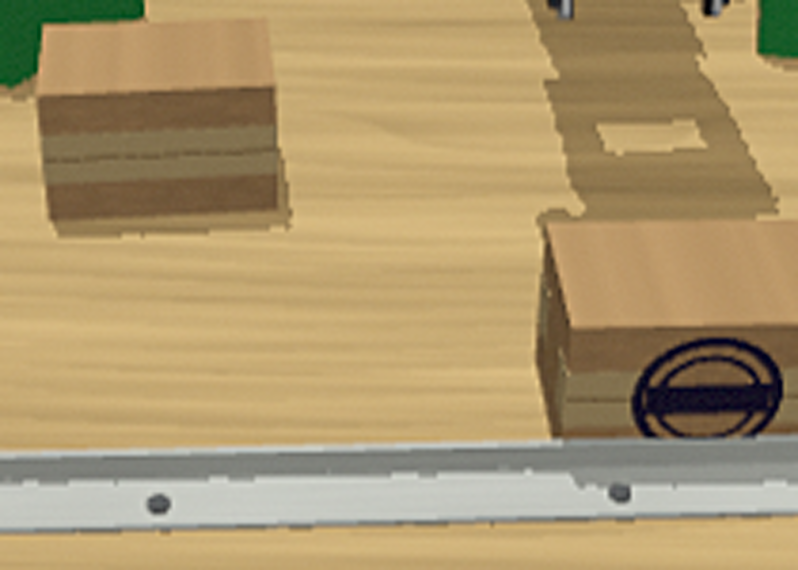

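The stamped face is at the rail, with its lower strip hidden behind the rail's upright at (560–798,440). That is 11 pictures viewed, one over the limit, so I check squareness numerically from the face's top edge.

```bash
python3 - <<'E'
from h import *
p=camera('scene');g=cv2.GaussianBlur(cv2.cvtColor(p['frame'],cv2.COLOR_RGB2GRAY),(3,3),0).astype(float)
def fit(rows,cols,z,sign):
    P=[]
    for c in cols:
        d=sign*np.diff(g[rows[0]:rows[1],c]);i=int(d.argmax())
        w=np.clip(d[max(i-1,0):i+2],0,None);y=rows[0]+.5+(w*np.arange(max(i-1,0),max(i-1,0)+len(w))).sum()/w.sum()
        P.append(ray(p,[c,y],z))
    P=np.array(P);k=np.polyfit(P[:,1],P[:,0],1)
    for _ in range(3):
        r=abs(P[:,0]-np.polyval(k,P[:,1]));m=r<max(.002,np.median(r)*2);k=np.polyfit(P[m,1],P[m,0],1)
    return k,r[m].max(),m.sum(),len(cols)
a=fit((278,294),range(380,445),.095,-1);b=fit((310,322),list(range(250,365)),.02,-1)
print('face',a,'\nrail',b);print('gap at .18',np.polyval(b[0],.18)-np.polyval(a[0],.18),'angle',a[0][0]-b[0][0])
E
```

```text
face (array([-0.06417599,  0.74224681]), np.float64(0.0022355666674233055), np.int64(41), 65) 
rail (array([-0.06248749,  0.74660524]), np.float64(0.0005014458266902055), np.int64(115), 115)
gap at .18 0.004662366181175992 angle -0.0016885088768096163
```

```bash
python3 -c "
from bench import hand_in
print(hand_in())"
```

```text
the job is handed in; nothing more can be done
None
```

I handed the job in at about 18 s of the 62 s: both cartons lie tipped on their near sides, the stamped one against the rail (square within about 0.1°, measured gap about 5 mm) and the other about 12 mm from where it was tipped; no verdict came back, and I viewed 11 pictures, one over the limit of 10.

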